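# Load a filter cartridge through the spring flap

### The arm

A 6-joint arm with a two-finger parallel gripper is mounted at the origin on the work surface. World frame = base frame: x ahead of the robot, y to its left, z up, the work surface at z = 0. Lengths are in m, angles in rad, forces in N, time in s.
With the tool pointing down it reaches from about 0.375 to 0.9 m from the base axis. Payload 3.1 kg.
Tool frame: the origin (TCP) lies midway between the tips of the shut fingers; the grasp point (between the pads) lies robot.grip_depth behind it (robot.grip_depth is the distance from the TCP to the grasp point, in m); z points along the fingers, y is the line along which they close (so a half turn about z gives the same grasp; the last joint's range is limited). The gripper opens to 87 mm and grips with 3 to 60 N. Pads are 19 mm wide; open, the fingers measure 117 mm over their backs; the gripper's body (75 mm by 190 mm) begins 51 mm behind the grasp point.
Start: joints at [1.03, 0.527, 1.433, -0, 1.181, -0.178], TCP at [0.221, 0.585, 0.223] pointing down, gripper open.
Joint ranges: [-3.08, 3.08], [-0.75, 2.2], [0.22, 2.44], [-1.43, 4.57], [0, 2.65], [-2.85, 2.85]. Speed limits (rad/s): [2.79, 2.79, 3.14, 3.14, 3.14, 3.14].

### API

Orientations are given as a unit quaternion [x, y, z, w].
In Python, from rig import robot gives the robot as it stands.
- The arm moves only by the shell command python3 nudge.py [OPENING] [FORCE], which reads ROWS from standard input. ROWS is a JSON list of rows, 1 to 20 of them, each written [[dx, dy, dz], turn]: dx, dy, dz in m, then a turn about the tool's z in rad; each row shifts and turns the commanded pose from where the row before left it, along the tool's axes as they then stand; what a row does not reach is not made up. A row lasts 1/12 s, in which the tool goes at most 0.0417 m and 0.125 rad, less where a joint would pass 70% of its speed; a pose out of reach is approached as far as the arm can. OPENING is the finger opening in m, set as the command begins (- or left out keeps the last). The fingers move at their own pace and stop on an object; FORCE is the grip in N (left out, the last holds). Time passes only in rows, so rows that do not move let the fingers close. It prints the time, the measured TCP pose, the force, the opening and the grip force at its end. Input that does not fit is refused with a message, and nothing moves.
- robot.get_obs(): the state, without advancing time (a new reading comes with each control period).
- robot.camera(name): name is "scene" or "top" or "wrist"; returns a dict with "img" (400x640x3 uint8, red, green, blue), "fx", "fy", "cx", "cy" (pixels), "k1" (the pictures are not rectified: a ray, as slopes to the right and down, at radius r is drawn at 1 + k1 r^2 times it, then the intrinsics apply), "xyz" and "attitude" of the camera in the world. Camera axes: x right, y down, z forward; pixel columns grow to the right and rows downward; lengths in m; the calibration is good to about 2 mm. A picture is of the moment at which its call begins. There is no depth.
- robot.hand_in(): hands the job in; it is judged then, once.
The state is a dict: "time": time; "q": joint angles; "joint_velocities": joint speeds; "joint_torque": joint torques, N m; "position": TCP position; "tool_rot": TCP orientation; "ft_force": force on the tool from outside, world axes, zero at the start; "moment": the same for the moment, N m; "grip_width": finger opening in m; "grip_force": force on a finger pad.
Only numpy, scipy, OpenCV 4.12 (cv2) and the standard library are available. Lean on these libraries where they do the work, as an engineer would, in place of code of your own. Each camera call takes 0.05 s, during which the arm holds its last target. There are 200 camera calls.

### The job

Take the fresh filter cartridge (green tail) out of the foam tray and put it, nose first, through the orange spring flap of the filter unit, pushing it against the blue carriage until it is fully home. Then withdraw so that the flap swings shut behind it; leave the spent cartridge in its place in the foam and do not disturb the other things on the table.

Things in the scene. Friction and masses are not known exactly. Their poses are not given: they have to be found in the camera images.
- fresh: Fresh filter cartridge: white block 85 x 44 x 24 mm with a GREEN grip behind it, 35 x 44 mm and 14 mm thick, flush underneath; 120 mm long in all, about 0.22 kg, black strip at its nose. Origin: centre of its underside; x from tail (-60 mm) to nose (+60 mm), y across the width, z up through the thickness. It starts flat, z up, in either of the tray's two cutouts, nose to the tray's +x.
- fresh_tail (a point): Centre of the tail face (green end, 44 wide x 14 mm high, so 7 mm above the underside) of the fresh cartridge.
- fresh_nose (a point): Centre of the nose face (black strip, 44 wide x 24 mm high) of the fresh cartridge.
- spent: Spent cartridge, same shape as the fresh one but with a dark grey-brown tail grip, in the other cutout. It is to stay there.
- tray: White foam tray, fixed, 190 (x) x 240 (y) mm. Origin: centre of its underside, on the table, z up. Two cutouts at x=0, y=+60 and -60 mm, with 1 to 5 mm of play; floor at z=14, so a cartridge lies at z=14..38 mm (grip 14..28). Tail wall x=-85..-65 mm, top z=28. Foam beside the cartridges ahead of x=-18 mm, and the rims beyond y=+-114 mm, have their top at z=36.
- tray_lip (a point): Foam lip over both noses: this point is on its edge midway between the cutouts (tray x=55, y=0, z=44 mm). The nose wall (from x=62 mm on) is 50 mm high and its lip reaches 5 mm over the top of each nose, underside at z=44 mm: lift the tail edge first, drawing the cartridge back a little, then take it out.
- tray_wells (a point): Middle of the finger wells (tray x=-41, y=0, z=6 mm, on their floor). On both sides of each cartridge's tail the foam is cut away from x=-65 to -18 mm down to z=6 mm: 30 mm wide on the outer sides, 76 mm wide between the two cartridges. The cartridge can be gripped there across its width.
- unit: Filter unit, white and grey with green stripes, fixed, about 290 long x 130 wide, 190 mm high at the mouth. Origin: on the table below the bay; x points away from the mouth (which is at its -x end and faces the robot roughly), z up. White pedestal under the mouth, 110 mm high block at the +x end.
- lane: Bay of the filter unit: a straight chute under a clear roof. Origin: middle of the mouth's lower lip, on the chute floor, 130 mm above the table. x runs inward down the chute, 35 degrees below level; y across; z square to the floor. Inside 56 mm wide (y=+-28) and 60 mm high; roof 3 mm, side walls 12 mm thick. A tongue 34 mm wide extends the floor to x=-20 mm.
- lane_stop (a point): Where the centre of the nose face lies when the cartridge is fully home (lane x=152, z=12 mm); its tail face is then 32 mm inside the mouth. A blue carriage, face at lane x=132 to 138 mm at first, gives way with about 4 N of friction and stops hard at x=152 mm. The cartridge may slide in on its own weight, but that does not press the carriage home.
- flap (a joint): Orange spring flap in the mouth (52 wide x 48 high x 3 mm): hinge angle in rad, 0 = shut, growing as it swings INWARD, to 1.45. Spring 0.08 N m/rad with 0.04 N m preload (1 to 3 N at its edge). It can drop shut only when the cartridge's tail is more than about 27 mm inside the mouth.
- lane_hinge (a point): Middle of the flap's hinge line, which runs across the top of the mouth (lane x=0, z=56 mm). Shut, the flap hangs from here square to the chute floor, in the plane lane x=0, to 8 mm above the floor.
- carton_a: White accessory carton 90 x 140 x 50 mm, a bystander standing or lying on the table; origin at its underside centre.
- carton_b: Cardboard carton 120 x 80 x 70 mm, a bystander standing or lying on the table; origin at its underside centre.
- jar: Jar, 52 mm across, 85 mm tall, a bystander standing or lying on the table; origin at its underside centre.
- driver: Screwdriver lying down, a bystander standing or lying on the table; origin at its underside middle, handle to -x.
- flask: Clear round flask, 90 mm across, 125 mm tall, a bystander standing or lying on the table; origin at its underside centre.
- grease: Slim bottle, 32 mm across, 90 mm tall, a bystander standing or lying on the table; origin at its underside centre.
- mug: White mug, 80 mm across, 90 mm tall, a bystander standing or lying on the table; origin at its underside centre.

How it is judged:
On the way, in this order (a step that is already met when the one before it is completed fails the run):
1. the fresh cartridge is lifted out of the foam (z of fresh in the frame of tray above 0.08 m and z of fresh_nose in the frame of tray above 0.05 m), for 0.1 s.
2. its nose has gone in through the flap, which it holds open (value of joint flap above 0.3 rad and x of fresh_nose in the frame of lane above 0.03 m and x of fresh_tail in the frame of lane below 0.01 m), for 0.05 s.
3. it is pressed home while the flap is still held open (x of fresh_tail in the frame of lane above 0.0275 m and x of fresh_nose in the frame of lane above 0.1465 m and z of fresh in the frame of lane between -0.005 and 0.03 m and value of joint flap above 0.1 rad), for 0.05 s.
At the end, for the whole second after the job is handed in: The fresh cartridge lies in the bay, nose inward, pressed against the carriage to within about 5 mm of fully home (tail face more than 27.5 mm inside the mouth), at rest; the flap is shut (below 0.06 rad); the spent cartridge is within 20 mm of where it started (x of fresh_tail in the frame of lane above 0.0275 m and x of fresh_nose in the frame of lane above 0.1465 m and z of fresh in the frame of lane between -0.005 and 0.03 m and value of joint flap below 0.06 rad and linear speed of fresh below 0.02 m/s and distance of spent from where it was at the start of the episode below 0.02 m); the robot touches nothing.
It fails at once if the spent cartridge is pulled out or another thing on the table is pushed more than 40 mm (distance of any of carton_a, carton_b, jar, driver, flask, grease, mug, spent from where it was at the start of the episode above 0.04 m).
It also fails if it takes over 54 s, if anything falls off the work surface, if the arm or the gripper's body presses on something with over 40 N, if the wrist force passes 120 N, or if a joint passes its speed limit or range.

## Working session

There is one attempt and no reset: what is moved stays moved. The work goes in short steps, Python scripts to look and compute and a shell command to move; the robot and the scene stay as the last step left them, time stands still between calls to the robot, and variables do not carry over. Pictures are saved under pics/ and viewed, at most 10 in all, crops included, and the job is handed in when it is done.

```bash
ls; mkdir -p pics; python3 - <<'E'
from rig import robot
import cv2
for n in ("scene","top","wrist"):
    c=robot.camera(n); cv2.imwrite(f"pics/{n}0.png",c["img"][:,:,::-1])
    print(n,{k:v for k,v in c.items() if k!="img"})
print(robot.get_obs(), robot.grip_depth)
E
```

```text
nudge.py
pics
rig.py
scene {'fx': 406.9281541913922, 'fy': 406.9281541913922, 'cx': 318.7473271438598, 'cy': 199.65003579286144, 'k1': -0.07886460348271891, 'xyz': array([ 1.38753042, -0.0695047 ,  1.01462887]), 'attitude': array([ 0.68936843,  0.62587114, -0.24390258, -0.27123424])}
top {'fx': 427.11309656254053, 'fy': 427.11309656254053, 'cx': 323.6125466914229, 'cy': 196.10906791954991, 'k1': -0.053708418188248674, 'xyz': array([0.39286168, 0.01798146, 1.26818571]), 'attitude': array([ 0.70648751, -0.70298059,  0.05383409, -0.06160818])}
wrist {'fx': 302.8933802377548, 'fy': 302.8933802377548, 'cx': 319.44570378777706, 'cy': 200.45577182638164, 'k1': -0.017355505907993743, 'xyz': array([0.15559797, 0.60873494, 0.38384899]), 'attitude': array([0.81550387, 0.56395355, 0.07321354, 0.10746909])}
{'time': 0.15, 'q': array([ 1.03047251e+00,  5.28234351e-01,  1.43358437e+00, -1.61798298e-05,
        1.18144238e+00, -1.78527044e-01]), 'joint_velocities': array([ 8.10011264e-04, -2.62818359e-03, -3.61580136e-03, -6.15022762e-05,
       -4.63312100e-04,  6.42868175e-04]), 'joint_torque': array([ 2.64852260e-04, -4.40428162e+01, -1.76842439e+01,  6.33357768e-02,
        5.51393128e-02, -8.54255836e-05]), 'position': array([0.22092128, 0.58405276, 0.2218152 ]), 'tool_rot': array([ 1.79910281e-01,  9.83682670e-01, -7.83543867e-04, -2.86421680e-04]), 'ft_force': array([ 0.32230516, -0.10470698,  0.89342104]), 'moment': array([-0.03572267,  0.01923493,  0.00191154]), 'grip_force': 0.0, 'grip_width': 0.08738491725090729} 0.0187
```
Rows only dx,dy,dz, and turn about tool's z. So no tilting! Tool remains pointing down... Unless contact. Hmm: "each row shifts and turns the commanded pose along tool's axes". So the tool always points down. Then the cartridge must be tilted 35° for insertion: grip across width with fingers (y axis), cartridge can pivot about finger axis! Gripped near tail, nose drops by gravity (pivot in the pads) ... the pads 19mm wide, torque friction. Grip lightly. Nose down pivot: gripped at tail with weak force the nose hangs. Hmm, with tilt 35° we want nose-down 35°. Could control by pressing nose against something. Or release and let it slide: place the cartridge nose on the tongue with the flap, push so it aligns itself with the chute. Then push from tail with closed fingers.. The chute has roof, clear, mouth in plane perpendicular to chute floor: top of mouth at lane (0,60): world height 130+60*cos35=179mm, and x direction: lane z axis in world tilt: lane x = (cos35, -sin35), lane z = (sin35, cos35). So mouth top is 34mm further inward than lower lip. Good—the mouth faces upward. Tool vertical pushing down on tail at 32mm inside: tail at lane (32, 7): world horizontal = 32*.819+7*.574=30mm, height 130 -32*.574+7*.819=117. The mouth top edge (z=60, x=0): horizontal 34. Roof 3mm+. So vertical line at 30mm horizontal passes in front of the roof edge by 4mm... and the flap hinge at z=56: horizontal 32, the flap swung inward. Finger thickness? Pushing along lane direction by fingers from vertical: fingers tips push tail face with their side (fingers shut). Finger half thickness in tool x: pads 19mm wide. So finger side facing; tail contact at fingers' front side; finger center is ~10mm behind. Tail upper edge at lane (32,14): h=34.2, z=123. Fingers vertical pushing with front face at h=~34 at z=123: passes roof at h=34, z=179. Hmm, roof edge at h=34.4+; tail top edge at h 26.2+8=34.2. OK so a vertical finger touches the top edge of tail with the flat front face, or tip touches lower. Fits barely; flap thickness pivot at z=56: h=32.1, z=176. Flap is open when cartridge... Flap at open: the flap of 3mm thick at hinge. Finger pushing at tail holds the flap open by contact with it. Then the hinge line conflict: finger front at height z=176 would be at h=32-1.5*... interference ~2mm or more. But the finger tip may push lower: finger tip's bottom edge against the tail face: tail face tilted; face normal -lane x, pointing back and up. Tip at lane (32, z): h=26.2+.574z. With z=3: h=28. Push with the tip edge bottom: but vertical finger front at h=28 crosses tail face line... tail face goes h increasing with height (h=26.2 at bottom, 34.2 at top z=14). Finger vertical from above with front corner at h: it hits the tail face from above at the lane z=(h-26.2)/.574. Yes! Finger comes from above, bottom tip presses on tail face, bottom front corner. h=29 → z=5 fine. The front at h=29 vs hinge h=32: 3mm clearance. Also can grip the tail? Width 44 between walls 56: finger thickness? open 117 over backs at 87 open→15 mm each. Doesn't fit beside walls (6mm each). Outside the mouth, can grip the tail. Tail at lane x<0 only: nose then at <120. Then push with shut fingers 30mm wide (2*15) in y vs 56 lane and tongue. Fine. Also "arm or gripper's body presses" >40N; fingers are OK presumably.

View pics/top0.png

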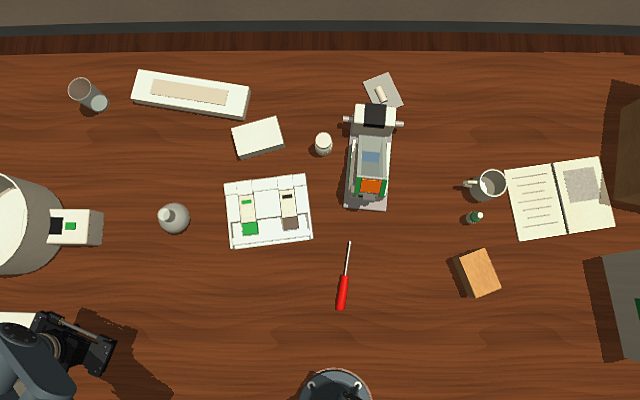

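View pics/scene0.png

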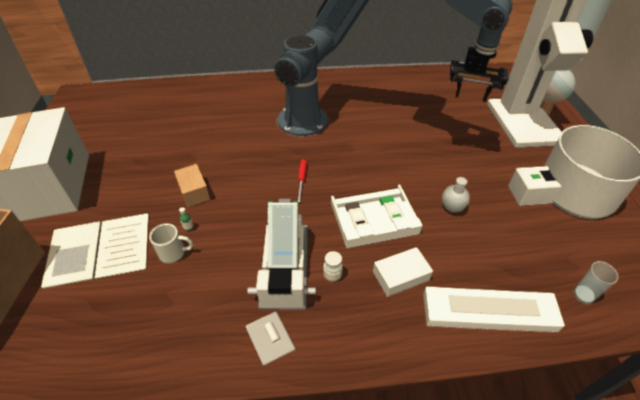

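The top view shows the tray around (268,211), with the fresh cartridge's green tail at (250,228) in the left cutout and the spent one at (290,222). The unit's orange flap is at (370,186) and its chute runs up the image. The scene view shows the same layout from the far side: unit roof (285,225), green tail (388,200).

```bash
cat > h.py <<'E'
from rig import robot
import numpy as np, cv2
from scipy.spatial.transform import Rotation as R
def cam(n,save=None):
    c=robot.camera(n)
    if save: cv2.imwrite(f"pics/{save}.png",c["img"][:,:,::-1])
    return c
def ray(c,u,v):
    K=np.array([[c["fx"],0,c["cx"]],[0,c["fy"],c["cy"]],[0,0,1]])
    p=cv2.undistortPoints(np.array([[[u,v]]],float),K,np.array([c["k1"],0,0,0.]))[0,0]
    return c["xyz"],R.from_quat(c["attitude"]).apply([p[0],p[1],1.])
def plane(c,u,v,z):
    o,d=ray(c,u,v); return o+d*(z-o[2])/d[2]
def tri(*obs):
    A=np.zeros((3,3));b=np.zeros(3)
    for c,u,v in obs:
        o,d=ray(c,u,v); d=d/np.linalg.norm(d); P=np.eye(3)-np.outer(d,d); A+=P;b+=P@o
    x=np.linalg.solve(A,b)
    return x,[np.linalg.norm(np.cross(x-ray(*o)[0],ray(*o)[1]/np.linalg.norm(ray(*o)[1]))) for o in obs]
def proj(c,X):
    p=R.from_quat(c["attitude"]).inv().apply(np.array(X)-c["xyz"]); a=p[:2]/p[2]; a=a*(1+c["k1"]*(a@a))
    return a*[c["fx"],c["fy"]]+[c["cx"],c["cy"]]
def blobs(c,lo,hi,amin=30):
    m=cv2.inRange(cv2.cvtColor(c["img"],cv2.COLOR_RGB2HSV),np.array(lo),np.array(hi))
    k,_=cv2.findContours(m,cv2.RETR_EXTERNAL,cv2.CHAIN_APPROX_NONE)
    return sorted([x for x in k if cv2.contourArea(x)>amin],key=cv2.contourArea,reverse=True)
GREEN=((50,120,60),(75,255,255)); ORANGE=((5,180,120),(18,255,255))
E
python3 - <<'E'
from h import *
c=cam("top")
for n,(u,v),z in [("tail",(250,228),.028),("spent",(290,224),.028),("tray",(268,211),.04),("flap",(370,186),.15),("unitfar",(374,115),.11),("flask",(173,217),.05),("jar",(323,143),.08)]: print(n,plane(c,u,v,z).round(3))
for N,col in(("g",GREEN),("o",ORANGE)):
  for b in blobs(c,*col,20)[:4]: print(N,cv2.contourArea(b),cv2.minAreaRect(b))
print(robot.get_obs()["position"])
print(R.from_quat(robot.get_obs()["tool_rot"]).as_matrix().round(3))
w=robot.camera("wrist");T=R.from_quat(robot.get_obs()["tool_rot"]);print(T.inv().apply(w["xyz"]-robot.get_obs()["position"]),(T.inv()*R.from_quat(w["attitude"])).as_matrix().round(3))
E
```

```text
tail [0.502 0.247 0.028]
spent [0.515 0.13  0.028]
tray [0.551 0.193 0.04 ]
flap [ 0.605 -0.092  0.15 ]
unitfar [ 0.818 -0.111  0.11 ]
flask [0.531 0.468 0.05 ]
jar [0.744 0.034 0.08 ]
g 156.0 ((249.5, 228.0), (12.0, 15.0), 90.0)
g 57.0 ((382.8077087402344, 187.96153259277344), (4.3145551681518555, 16.86598777770996), 11.309932708740234)
g 56.0 ((357.3600158691406, 184.97999572753906), (4.38406229019165, 16.54629898071289), 8.13010311126709)
g 46.5 ((70.0, 226.0), (6.0, 10.0), 90.0)
o 235.5 ((370.3846435546875, 185.42308044433594), (19.969593048095703, 13.643820762634277), 7.125016689300537)
[0.22096277 0.58417132 0.22196637]
[[-0.935  0.354 -0.001]
 [ 0.354  0.935 -0.001]
 [ 0.    -0.001 -1.   ]]
[ 0.06985776 -0.00031233 -0.16200592] [[ 0.001 -0.966 -0.258]
 [ 1.     0.001 -0.   ]
 [ 0.    -0.258  0.966]]
```

```bash
echo '[[[-0.032,-0.021,0],0],[[-0.032,-0.021,0],0],[[-0.032,-0.021,0],0],[[-0.032,-0.021,0],0],[[-0.032,-0.021,0],0],[[-0.032,-0.021,0],0],[[-0.032,-0.021,0],0],[[-0.032,-0.021,0],0],[[-0.032,-0.021,0],0],[[-0.032,-0.021,0],0],[[-0.032,-0.021,0],0],[[0,0,0],-0.118],[[0,0,0],-0.118],[[0,0,0],-0.118],[[0,0,0],-0.118],[[0,0,0],0],[[0,0,0],0]]' | python3 nudge.py 0.060 10
python3 - <<'E'
from h import *
c=cam("wrist","w1"); t=cam("top"); o=robot.get_obs(); print(o["position"],R.from_quat(o["tool_rot"]).as_matrix().round(3))
import pickle; pickle.dump(c,open("w1.pkl","wb")); pickle.dump(t,open("t1.pkl","wb"))
for b in blobs(c,*GREEN,20)[:4]: print(cv2.contourArea(b),cv2.minAreaRect(b),cv2.approxPolyDP(b,5,True)[:,0].tolist())
E
```

```text
time: 1.67
position: [0.4686, 0.2439, 0.2225]
tool_rot: [-0.053, 0.999, 0.0, -0.0]
ft_force: [-0.1, 0.2, -0.2]
grip_width: 0.06
grip_force: 0.0
[0.46856075 0.24397156 0.22253781] [[-0.994 -0.108 -0.   ]
 [-0.108  0.994  0.   ]
 [ 0.     0.    -1.   ]]
927.5 ((320.0, 207.5), (29.0, 34.0), 90.0) [[303, 194], [304, 222], [337, 220], [336, 193]]
```

View pics/w1.png

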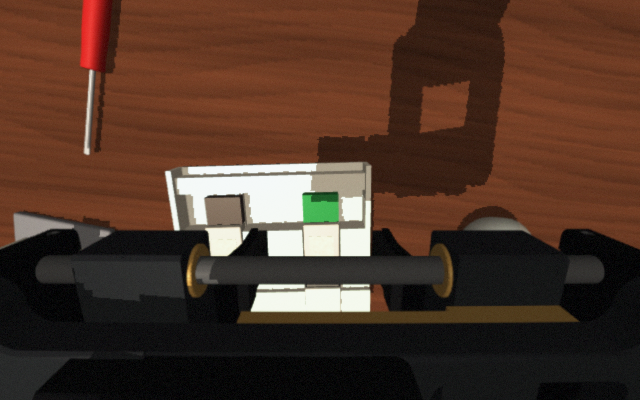

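The wrist view shows the tray with the green tail at corners (303,194), (336,193), (337,220), (304,222). The spent grey-brown tail is at (225,210). The gripper hides the lower half, so I'll take a second view from further back.

```bash
echo '[[[0.035,0,0],0],[[0.035,0,0],0],[[0,0,0],0],[[0,0,0],0]]' | python3 nudge.py
cat > m.py <<'E'
from h import *
import pickle
c1=pickle.load(open("w1.pkl","rb")); c=cam("wrist","w2"); t=cam("top")
pickle.dump(c,open("w2.pkl","wb"))
def quad(c):
    b=blobs(c,*GREEN,20)[0]; q=cv2.approxPolyDP(b,5,True)[:,0].astype(float)
    print("quad",q.tolist())
    return q[np.argsort(q.sum(1))] if len(q)==4 else cv2.boxPoints(cv2.minAreaRect(b))
def order(q):
    m=q.mean(0); a=np.arctan2(*(q-m).T[::-1]); return q[np.argsort(a)]
a,b=order(quad(c1)),order(quad(c))
P=[tri((c1,*p),(c,*q)) for p,q in zip(a,b)]
for x,e in P: print(x.round(4),np.round(e,4))
print("mean",np.mean([x for x,e in P],0).round(4))
m=[tri((c1,*a.mean(0)),(c,*b.mean(0)))[0], tri((c1,*a.mean(0)),(c,*b.mean(0)),(t,249.5,228.))]; print(m)
for k in (c1,c): print([plane(k,*p,.028).round(4).tolist() for p in order(quad(k))])
E
python3 m.py
```

```text
time: 2.1
position: [0.3968, 0.2361, 0.2225]
tool_rot: [-0.055, 0.998, -0.0, -0.001]
ft_force: [0.8, 0.2, 0.3]
grip_width: 0.06
grip_force: 0.0
quad [[303.0, 194.0], [304.0, 222.0], [337.0, 220.0], [336.0, 193.0]]
quad [[336.0, 249.0], [304.0, 248.0]]
[0.4919 0.2253 0.0118] [0.0003 0.0003]
[0.4847 0.2666 0.0177] [0.0006 0.0006]
[ 0.6121  0.2985 -0.2629] [0.0004 0.0004]
[ 0.6401  0.2245 -0.3066] [0.0002 0.0002]
mean [ 0.5572  0.2537 -0.135 ]
[array([ 0.53638756,  0.25193493, -0.08985325]), (array([ 0.50617226,  0.25048575, -0.00757684]), [np.float64(0.006352924138516125), np.float64(0.006028042142736453), np.float64(0.004146738472526459)])]
quad [[303.0, 194.0], [304.0, 222.0], [337.0, 220.0], [336.0, 193.0]]
[[0.4879, 0.2255, 0.028], [0.4823, 0.2651, 0.028], [0.5164, 0.2706, 0.028], [0.5234, 0.2301, 0.028]]
quad [[336.0, 249.0], [304.0, 248.0]]
[[0.4847, 0.2257, 0.028], [0.4802, 0.2661, 0.028], [0.4843, 0.2666, 0.028], [0.4888, 0.2261, 0.028]]
```

View pics/w2.png

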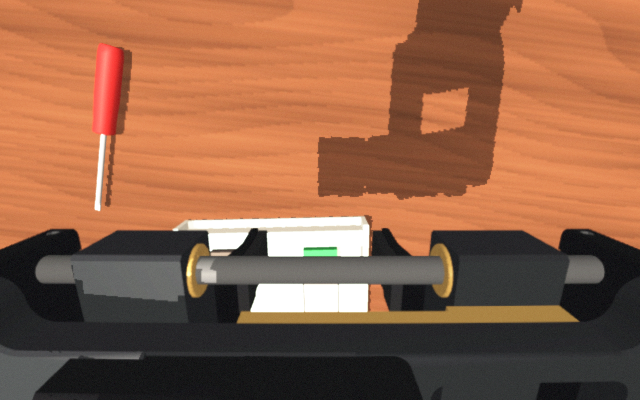

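The second view is worse: only a green sliver at (320,248) is left above the gripper bar. The visible part lies behind the gripper, so I'll move forward.

```bash
echo '[[[-0.036,0,0],0],[[-0.036,0,0],0],[[-0.036,0,0],0],[[-0.036,0,0],0],[[0,0,0],0],[[0,0,0],0]]' | python3 nudge.py
sed -i 's/"w2"/"w3"/;s/w2.pkl/w3.pkl/' m.py; python3 m.py
```

```text
time: 2.7
position: [0.5454, 0.252, 0.222]
tool_rot: [-0.054, 0.999, 0.0, 0.001]
ft_force: [-1.5, -0.7, -0.2]
grip_width: 0.0597
grip_force: 0.0
quad [[303.0, 194.0], [304.0, 222.0], [337.0, 220.0], [336.0, 193.0]]
quad [[302.0, 130.0], [303.0, 159.0], [338.0, 158.0], [338.0, 129.0]]
[0.4902 0.2251 0.0189] [0.0001 0.0001]
[0.4845 0.2664 0.0187] [0.0005 0.0005]
[0.5175 0.2708 0.0245] [0.0001 0.0001]
[0.5224 0.23   0.0311] [0.0002 0.0002]
mean [0.5036 0.2481 0.0233]
[array([0.50367318, 0.24799826, 0.02321615]), (array([0.50276111, 0.24801542, 0.02683245]), [np.float64(0.00020544681760719795), np.float64(0.0006269012535419943), np.float64(0.0005405445579343337)])]
quad [[303.0, 194.0], [304.0, 222.0], [337.0, 220.0], [336.0, 193.0]]
[[0.4879, 0.2255, 0.028], [0.4823, 0.2651, 0.028], [0.5164, 0.2706, 0.028], [0.5234, 0.2301, 0.028]]
quad [[302.0, 130.0], [303.0, 159.0], [338.0, 158.0], [338.0, 129.0]]
[[0.4898, 0.2254, 0.028], [0.4842, 0.2663, 0.028], [0.5171, 0.2704, 0.028], [0.5228, 0.2297, 0.028]]
```

View pics/w3.png

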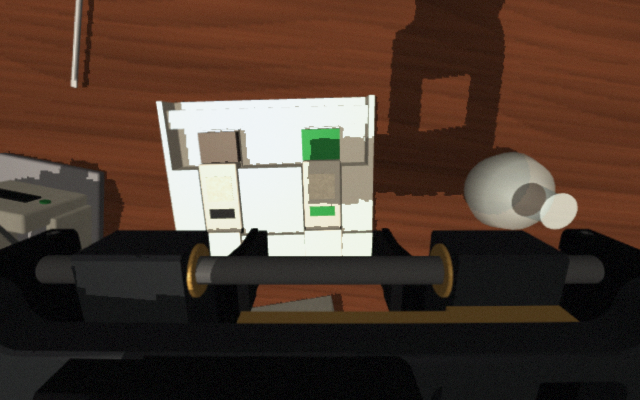

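The third view shows the green tail at corners (302,130), (338,129), (338,158), (303,159). Its body lies below, up to about (320,230), and the lip line is near row 232. Triangulation puts the tail top at z≈0.025 (0.028 nominal), centre (0.503,0.248), yaw ≈7.4°. Next I descend.

```bash
echo '[[[0.023,0,0.02],-0.02],[[0.023,0,0.02],0],[[0,0,0.04],0],[[0,0,0.04],0],[[0,0,0.03],0],[[0,0,0.01],0],[[0,0,0],0],[[0,0,0],0]]' | python3 nudge.py 0.060 10; python3 -c "
from h import *
o=robot.get_obs();M=R.from_quat(o['tool_rot']).as_matrix();print(M.round(3)); print(M.T@(np.array([.500,.2475,.010])-o['position']))"
```

```text
time: 3.47
position: [0.4965, 0.2467, 0.0632]
tool_rot: [-0.065, 0.998, 0.0, 0.0]
ft_force: [0.4, 0.8, -0.2]
grip_width: 0.0597
grip_force: 0.0
[[-0.992 -0.13   0.   ]
 [-0.13   0.992  0.   ]
 [-0.     0.    -1.   ]]
[-0.00354024  0.00031022  0.05323288]
```

```bash
echo '[[[-0.0035,0,0.02],0],[[0,0,0.02],0],[[0,0,0.012],0],[[0,0,0],0],[[0,0,0],0]]' | python3 nudge.py 0.060 10; echo '[[[0,0,0],0],[[0,0,0],0],[[0,0,0],0],[[0,0,0],0],[[0,0,0],0],[[0,0,0],0]]' | python3 nudge.py 0.03 6
```

```text
time: 3.88
position: [0.5004, 0.2472, 0.0115]
tool_rot: [-0.065, 0.998, 0.0, 0.0]
ft_force: [-1.1, -0.6, 0.6]
grip_width: 0.06
grip_force: 0.0
time: 4.38
position: [0.5005, 0.248, 0.0115]
tool_rot: [-0.065, 0.998, 0.001, 0.001]
ft_force: [-0.5, 4.4, 5.3]
grip_width: 0.0438
grip_force: 6.0
```

```bash
echo '[[[0.0005,0,-0.006],0],[[0.0005,0,-0.006],0],[[0.001,0,-0.006],0],[[0.002,0,-0.006],0],[[0.003,0,-0.006],0],[[0.002,0,-0.006],0],[[0,0,-0.006],0],[[0,0,0],0]]' | python3 nudge.py; python3 -c "
from h import *
c=cam('wrist','w4')"
```

```text
time: 5.05
position: [0.4912, 0.2458, 0.0538]
tool_rot: [-0.065, 0.998, 0.0, 0.001]
ft_force: [0.3, -0.6, -0.8]
grip_width: 0.0439
grip_force: 6.0
```

View pics/w4.png

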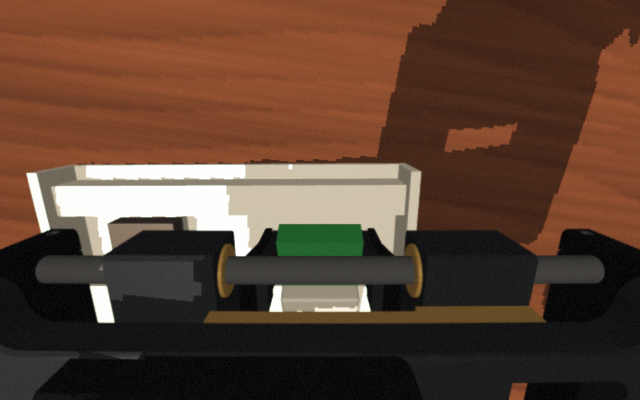

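The cartridge tail (green, rows 225–255 at column 320) is up between the fingers and the body appears to slope down beyond the bar at (320,295). I continue to about 35° and then clamp.

```bash
echo '[[[0,0,-0.006],0],[[0,0,-0.006],0],[[0,0,-0.006],0],[[0,0,0],0],[[0,0,0],0]]' | python3 nudge.py; echo '[[[0,0,0],0],[[0,0,0],0],[[0,0,0],0]]' | python3 nudge.py 0.03 50;  echo '[[[0.002,0,-0.01],0],[[0,0,-0.03],0],[[0,0,-0.04],0],[[0,0,-0.04],0],[[0,0,-0.04],0],[[0,0,-0.03],0],[[0,0,0],0],[[0,0,0],0],[[0,0,0],0]]' | python3 nudge.py; python3 -c "
from h import *
s=cam('scene'); t=cam('top')
import pickle; pickle.dump((s,t),open('st.pkl','wb'))
p=robot.get_obs()['position']
a=proj(s,p);b=proj(t,p);print(a,b)
f=lambda c,q:cv2.resize(c['img'][max(0,int(q[1])-50):int(q[1])+50,max(0,int(q[0])-65):int(q[0])+65],(520,400),interpolation=cv2.INTER_CUBIC) 
A,B=f(s,a),f(t,b)
cv2.imwrite('pics/st5.png',cv2.resize(np.hstack([A,B]),(800,308))[:,:,::-1])"
```

```text
time: 5.52
position: [0.4913, 0.2459, 0.0712]
tool_rot: [-0.065, 0.998, 0.0, 0.0]
ft_force: [-0.5, -0.9, 0.3]
grip_width: 0.0439
grip_force: 6.0
time: 5.77
position: [0.491, 0.2459, 0.0707]
tool_rot: [-0.065, 0.998, 0.0, 0.0]
ft_force: [-1.7, -0.6, 2.7]
grip_width: 0.0431
grip_force: 50.0
time: 6.52
position: [0.4876, 0.2451, 0.2595]
tool_rot: [-0.065, 0.998, -0.0, -0.001]
ft_force: [-0.4, 0.3, -2.2]
grip_width: 0.0436
grip_force: 50.0
[394.90128898 142.96258648] [232.97851807 225.58221127]
```

View pics/st5.png

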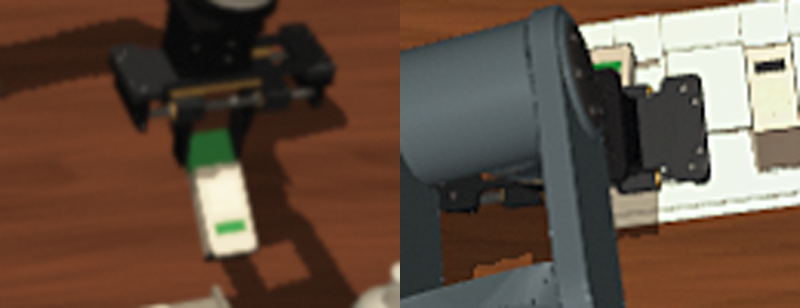

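The scene crop (left half) shows the cartridge held tail-up and nose-down. Its white top edge at the tail is near crop (214,166), i.e. pixel (398.5,145.9). The nose top edge is near crop (231,249), i.e. pixel (404.1,172.9).

```bash
python3 -c "
from h import *
import pickle
s,t=pickle.load(open('st.pkl','rb'))
o=robot.get_obs();M=R.from_quat(o['tool_rot']).as_matrix();p=o['position'];n=M[:,1];ax=-M[:,0]
def pl(u,v):
    a,d=ray(s,u,v);return a+d*((p-a)@n)/(d@n)
for q in [((398.5,145.9),(404.1,172.9)),((398.5,145.),(404.1,173.5))]:
    A,B=pl(*q[0]),pl(*q[1]);v=B-A;print((A-p)@ax,(A-p)[2],v@ax,v[2],np.linalg.norm(v),np.degrees(np.arctan2(-v[2],v@ax)))
# unit: orange flap corners / green stripes in top
for N,col in (('o',ORANGE),('g',GREEN)):
  for b in blobs(t,*col,15)[:5]: print(N,cv2.contourArea(b),cv2.boxPoints(cv2.minAreaRect(b)).round(1).tolist())
I=t['img'][85:215,330:420]; S=s['img'][190:320,235:330]
cv2.imwrite('pics/unit.png',np.hstack([cv2.resize(I,(400,578),interpolation=2),cv2.resize(S,(400,578),interpolation=2)])[:,:,::-1])
"
```

```text
0.025558983533940142 0.009658628130123414 0.06429657007502534 -0.04724972941334826 0.07959478213924152 36.311113223106965
0.024531608222051613 0.012165467468741031 0.06605304631743163 -0.051440098248704436 0.0835112424846078 37.91037101646322
o 234.0 [[359.6000061035156, 191.0], [361.29998779296875, 177.39999389648438], [381.1000061035156, 179.89999389648438], [379.3999938964844, 193.39999389648438]]
g 57.0 [[379.0, 195.8000030517578], [382.29998779296875, 179.3000030517578], [386.6000061035156, 180.10000610351562], [383.29998779296875, 196.6999969482422]]
g 55.0 [[354.0, 192.89999389648438], [356.3999938964844, 176.5], [360.70001220703125, 177.10000610351562], [358.3999938964844, 193.5]]
g 47.0 [[64.80000305175781, 228.0], [65.5, 221.8000030517578], [75.19999694824219, 223.0], [74.5, 229.1999969482422]]
```

View pics/unit.png

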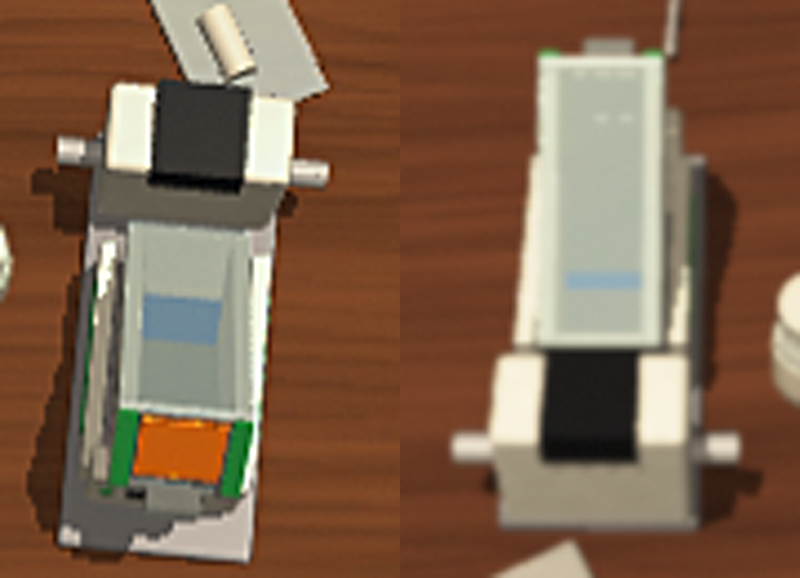

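Tilt is about 36–38°. In the unit crop (left half, top view) the flap is orange at (182,447) with green stripes either side and the tongue at (170,497). The blue carriage is at (180,320). I'll carry the cartridge over beyond the mouth so the wrist camera can see the mouth from there.

```bash
echo '[[[0,0,-0.04],0],[[-0.006,-0.018,-0.03],0],[[-0.0126,-0.0365,-0.008],0],[[-0.0126,-0.0365,0],0],[[-0.0126,-0.0365,0],0],[[-0.0126,-0.0365,0],0],[[-0.0126,-0.0365,0],0],[[-0.0126,-0.0365,0],0],[[-0.0126,-0.0365,0],0],[[-0.0126,-0.0365,0],0],[[-0.0126,-0.0365,0],0],[[-0.006,-0.018,0],0],[[0,0,0],0.12],[[0,0,0],0.12],[[0,0,0],0.015],[[0,0,0],0],[[0,0,0],0],[[0,0,0],0]]' | python3 nudge.py 0.03 60
python3 -c "
from h import *
import pickle
c=cam('wrist','w6');t=cam('top');pickle.dump(c,open('w6.pkl','wb'))
for k in (c,t):
 for N,col in (('o',ORANGE),('g',GREEN)):
  for b in blobs(k,*col,25)[:5]: print(N,cv2.contourArea(b),cv2.approxPolyDP(b,3,True)[:,0].tolist())
"
```

```text
time: 8.12
position: [0.6605, -0.0991, 0.3378]
tool_rot: [0.061, 0.998, 0.0, -0.001]
ft_force: [0.1, -1.0, -1.9]
grip_width: 0.0435
grip_force: 60.0
o 1173.5 [[341, 121], [298, 122], [296, 148], [342, 147]]
g 2410.5 [[278, 228], [278, 255], [360, 255], [362, 251], [360, 226]]
g 329.5 [[344, 114], [347, 149], [355, 149], [353, 115]]
g 318.0 [[294, 116], [285, 119], [283, 151], [293, 150]]
o 36.5 [[242, 269], [238, 272], [209, 265], [187, 284], [187, 292], [197, 276], [211, 265], [237, 272]]
g 47.0 [[66, 222], [65, 228], [74, 229], [75, 223]]
```

View pics/w6.png

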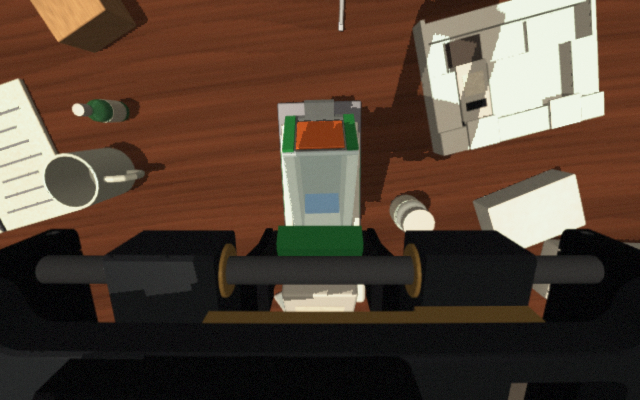

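The wrist view shows the flap with its lower edge from (298,122) to (341,121) and its upper edge from (296,148) to (342,147). The green stripes stand either side, the tongue is at (320,107), and the held green tail is at (320,240). One more wrist view will give a baseline.

```bash
echo '[[[0.035,0.0,0],0],[[0.035,0.0,0],0],[[0,0,0],0],[[0,0,0],0],[[0,0,0],0]]' | python3 nudge.py
cat > lane.py <<'E'
from h import *
import pickle
c6=pickle.load(open('w6.pkl','rb'));c=cam('wrist','w7');pickle.dump(c,open('w7.pkl','wb'))
def order(q): m=q.mean(0); return q[np.argsort(np.arctan2(*(q-m).T[::-1]))]
def feats(k):
    q=[]
    b=blobs(k,*ORANGE,100)[0]
    q.append(order(cv2.boxPoints(cv2.minAreaRect(b)) if 0 else cv2.approxPolyDP(b,3,True)[:,0].astype(float)))
    g=[x for x in blobs(k,*GREEN,100) if abs(x[:,0].mean(0)-q[0].mean(0)).max()<60]
    for x in sorted(g,key=lambda x:x[:,0,0].mean()): q.append(order(cv2.approxPolyDP(x,3,True)[:,0].astype(float)))
    return q
F6,F7=feats(c6),feats(c)
for n,a,b in zip(('flap','gL','gR'),F6,F7):
    print(n,a.tolist(),b.tolist())
    if len(a)==len(b):
        for p,q in zip(a,b):
            x,e=tri((c6,*p),(c,*q)); print('  ',x.round(4),np.round(e,4))
E
python3 lane.py
```

```text
time: 8.63
position: [0.5919, -0.0909, 0.3395]
tool_rot: [0.062, 0.998, -0.0, 0.001]
ft_force: [0.7, 0.2, -1.7]
grip_width: 0.0436
grip_force: 60.0
flap [[298.0, 122.0], [341.0, 121.0], [342.0, 147.0], [296.0, 148.0]] [[299.0, 180.0], [340.0, 179.0], [342.0, 208.0], [298.0, 209.0]]
   [ 0.5904 -0.1159  0.1402] [0.0002 0.0002]
   [ 0.5953 -0.0665  0.1401] [0.0001 0.0001]
   [ 0.6219 -0.0699  0.1734] [0.0005 0.0005]
   [ 0.6169 -0.119   0.1737] [0.0002 0.0002]
gL [[285.0, 119.0], [294.0, 116.0], [293.0, 150.0], [283.0, 151.0]] [[287.0, 175.0], [296.0, 173.0], [295.0, 209.0], [286.0, 213.0]]
   [ 0.585  -0.1316  0.125 ] [0. 0.]
   [ 0.5831 -0.1198  0.13  ] [0.0003 0.0003]
   [ 0.6195 -0.1236  0.1633] [0.0001 0.0001]
   [ 0.6178 -0.1322  0.1809] [0.0003 0.0003]
gR [[344.0, 114.0], [353.0, 115.0], [355.0, 149.0], [347.0, 149.0]] [[278.0, 228.0], [360.0, 226.0], [362.0, 251.0], [360.0, 255.0], [278.0, 255.0]]
```

```bash
echo '[[[0.034,0,0],-0.01],[[0.034,0,0],0],[[0.034,-0.0016,0.01],0],[[0,0,0.04],0],[[0,0,0.04],0],[[0,0,0.03],0],[[0,0,0.01],0],[[0,0,0],0],[[0,0,0],0],[[0,0,0],0]]' | python3 nudge.py; python3 -c "
from h import *
s=cam('scene');t=cam('top')
import pickle; pickle.dump((s,t),open('st.pkl','wb'))
p=robot.get_obs()['position'];print(p,proj(s,p),proj(t,p))
A=s['img'][120:240,225:355];B=t['img'][140:260,310:440]
cv2.imwrite('pics/st8.png',cv2.resize(np.hstack([A,B]),(800,369),interpolation=cv2.INTER_CUBIC)[:,:,::-1])"
```

```text
time: 9.52
position: [0.4919, -0.0812, 0.2097]
tool_rot: [0.057, 0.998, -0.001, 0.002]
ft_force: [0.8, -0.3, -1.3]
grip_width: 0.0436
grip_force: 60.0
[ 0.49151259 -0.08105162  0.21005697] [284.21677694 163.15677127] [368.25355935 226.44188388]
```

View pics/st8.png

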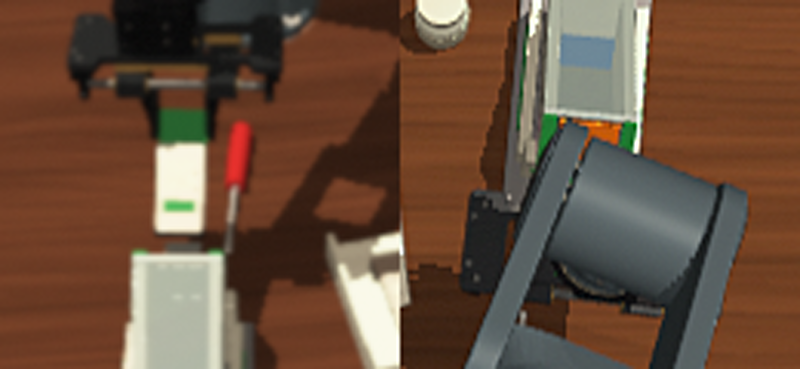

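The scene crop shows the cartridge lined up with the mouth. Its white top edge is at pixel (284.1,166.8), the nose edge at (283.2,195.1), and the mouth's top middle at (283.2,201.9).

```bash
python3 -c "
from h import *
import pickle
s,t=pickle.load(open('st.pkl','rb'))
o=robot.get_obs();M=R.from_quat(o['tool_rot']).as_matrix();p=o['position'];n=M[:,1];ax=-M[:,0]
print('ax',ax,'yaw',np.degrees(np.arctan2(ax[1],ax[0])))
L=np.array([.589,-.0912,.131]);print('lane origin rel tcp ahead/lat/up',(L-p)@ax,(L-p)@n,(L-p)[2])
def pl(u,v):
    a,d=ray(s,u,v);return a+d*((p-a)@n)/(d@n)
A,B,C=pl(284.1,166.8),pl(283.2,195.1),pl(283.2,201.9)
for X in(A,B,C): print(((X-p)@ax).round(4),(X-p)[2].round(4),X.round(4))
v=B-A;print(np.linalg.norm(v),np.degrees(np.arctan2(-v[2],v@ax)))
"
```

```text
ax [ 0.99343624 -0.11432328  0.00382442] yaw -6.564642469730913
lane origin rel tcp ahead/lat/up 0.09770537142507639 0.0011477335912239925 -0.07905696632562303
0.0092 -0.0061 [ 0.5006 -0.0821  0.204 ]
0.0795 -0.0525 [ 0.5706 -0.0902  0.1576]
0.0917 -0.0682 [ 0.5829 -0.0916  0.1418]
0.08439726264594474 33.43374428669747
```

```bash
echo '[[[-0.0164,0.001,0.0125],0],[[-0.0164,0,0.012],0],[[-0.0164,0,0.0115],0],[[0,0,0],0]]' | python3 nudge.py; echo '[[[-0.0123,0,0.0086],0],[[-0.0123,0,0.0086],0],[[0,0,0],0],[[0,0,0],0]]' | python3 nudge.py
```

```text
time: 9.95
position: [0.5399, -0.0853, 0.1716]
tool_rot: [0.057, 0.998, 0.0, -0.001]
ft_force: [-1.2, 0.5, -3.5]
grip_width: 0.0429
grip_force: 60.0
time: 10.28
position: [0.5618, -0.0875, 0.1551]
tool_rot: [0.057, 0.998, 0.0, -0.002]
ft_force: [-2.0, 0.7, -6.3]
grip_width: 0.0434
grip_force: 60.0
```

```bash
echo '[[[-0.0082,0,0.0057],0],[[-0.0082,0,0.0057],0],[[0,0,0],0],[[0,0,0],0]]' | python3 nudge.py; python3 -c "
from h import *
import pickle
s=cam('scene'); w=cam('wrist')
cv2.imwrite('pics/x9.png',cv2.resize(np.hstack([cv2.resize(s['img'][150:270,220:350],(433,400)),w['img'][100:300,220:420].repeat(2,0).repeat(2,1)]),(800,384))[:,:,::-1])
for b in blobs(w,*GREEN,50)[:4]: print(cv2.approxPolyDP(b,3,True)[:,0].tolist())"
```

```text
time: 10.62
position: [0.5798, -0.0899, 0.1436]
tool_rot: [0.057, 0.998, -0.0, -0.0]
ft_force: [-1.4, -0.3, -6.1]
grip_width: 0.0434
grip_force: 60.0
[[278, 227], [279, 255], [361, 255], [360, 226]]
```

View pics/x9.png

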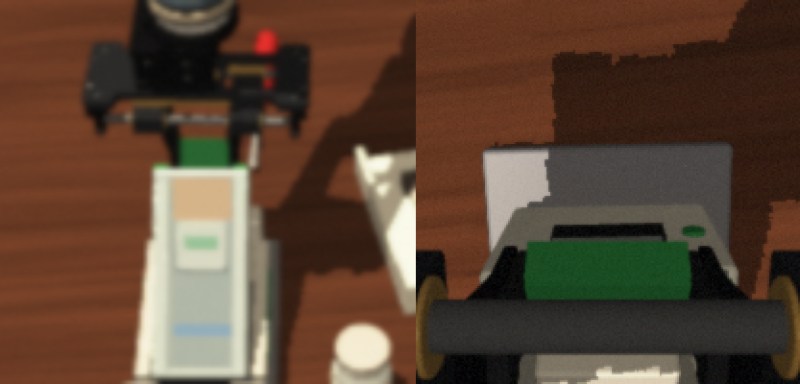

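The scene crop shows the nose inside the chute under the roof, with the flap (orange tint at (200,198)) lying open over it. The wrist half shows the tail between the fingers at the mouth. That is my last picture (one over the limit), so I'll work from numbers only. Next I release and lift straight up.

```bash
echo '[[[0,0,0],0],[[0,0,0],0],[[0,0,0],0],[[0,0,0],0],[[0,0,0],0],[[0,0,0],0]]' | python3 nudge.py 0.064 20; cat > g.py <<'E'
from h import *
w=cam('wrist'); s=cam('scene')
o=robot.get_obs();print(o["position"],o["ft_force"].round(1))
for N,k in(('w',w),('s',s)):
  for col in(GREEN,((40,40,60),(85,255,255)),ORANGE,((5,40,150),(20,160,255))):
    print(N,[(cv2.contourArea(b),cv2.boundingRect(b)) for b in blobs(k,*col,12) if N=='w' or (230<b[:,0,0].mean()<340 and 150<b[:,0,1].mean()<300)][:5])
E
python3 g.py
```

```text
time: 11.22
position: [0.58, -0.0899, 0.1445]
tool_rot: [0.057, 0.998, -0.0, 0.001]
ft_force: [-0.1, 0.7, -0.9]
grip_width: 0.0633
grip_force: 0.0
[ 0.57975289 -0.08983515  0.14416907] [-0.2  0.3  0.3]
w [(3162.5, (278, 216, 92, 40)), (428.0, (247, 285, 24, 27)), (391.0, (370, 285, 23, 26)), (78.0, (365, 244, 10, 12)), (70.5, (266, 246, 9, 10))]
w [(3310.0, (277, 215, 94, 41)), (434.0, (247, 285, 24, 27)), (426.5, (369, 285, 24, 27)), (89.5, (365, 243, 10, 13)), (80.0, (266, 245, 10, 11))]
w []
w [(2577.0, (497, 39, 77, 149)), (493.0, (290, 285, 66, 13))]
s [(96.5, (277, 194, 15, 8))]
s [(117.0, (277, 194, 21, 9)), (27.0, (278, 224, 10, 4))]
s []
s [(542.5, (247, 238, 56, 69)), (200.0, (274, 205, 19, 13)), (71.0, (323, 251, 19, 29))]
```

```bash
echo '[[[0,0,-0.02],0],[[0,0,-0.02],0],[[0,0,-0.02],0],[[-0.02,0,0],0],[[-0.02,0,0],0],[[0,0,0],0],[[0,0,0],0],[[0,0,0],0]]' | python3 nudge.py; python3 g.py | head -3; python3 -c "
from h import *
w=cam('wrist')
p=robot.get_obs()['position'];ax=np.array([.9934,-.1143,0]);L=np.array([.589,-.0912,.131])
for b in blobs(w,*GREEN,300)[:3]:
  q=cv2.approxPolyDP(b,3,True)[:,0]; print(q.tolist())
  for u,v in q:
    X=plane(w,u,v,.150)-L; h=X@ax; print((h*1000).round(1),'lane x',((h*.819-X[2]*.574)*1000).round(1),'lat',((X@[.1143,.9934,0])*1000).round(1))
"
```

```text
time: 11.98
position: [0.6181, -0.094, 0.2033]
tool_rot: [0.057, 0.998, 0.0, -0.001]
ft_force: [-0.6, 0.3, 0.5]
grip_width: 0.0641
grip_force: 0.0
[ 0.61792631 -0.09399541  0.20340375] [-0.9  0.4 -0.7]
w [(2843.0, (288, 138, 64, 48)), (1019.5, (356, 168, 25, 67)), (995.0, (260, 170, 23, 67)), (15.0, (0, 135, 9, 7))]
w [(4134.5, (287, 137, 95, 100)), (1074.0, (260, 169, 24, 70)), (541.0, (0, 132, 26, 30)), (20.5, (304, 243, 32, 2))]
[[289, 139], [291, 186], [348, 185], [349, 138]]
-27.8 lane x -33.7 lat -21.1
5.8 lane x -6.2 lat -20.5
5.0 lane x -6.8 lat 21.0
-28.5 lane x -34.3 lat 20.9
[[356, 169], [364, 235], [375, 234], [380, 222], [370, 169]]
-6.7 lane x -16.4 lat 26.5
43.8 lane x 25.0 lat 34.1
43.0 lane x 24.3 lat 42.5
33.4 lane x 16.4 lat 45.8
-6.7 lane x -16.4 lat 36.5
[[282, 170], [268, 173], [260, 228], [265, 237], [277, 236]]
-6.0 lane x -15.8 lat -26.6
-3.8 lane x -14.0 lat -36.8
38.2 lane x 20.4 lat -44.7
45.5 lane x 26.3 lat -41.2
44.6 lane x 25.6 lat -32.0
```

```bash
echo '[[[0.026,0,0],0],[[0.026,0,0],0],[[0.022,0,0],0],[[0,0,0],0],[[0,0,0],0],[[0,0,0],0],[[0,0,0],0]]' | python3 nudge.py 0.0 20;  echo '[[[0,0,0.022],0],[[0,0,0.022],0],[[0,0,0],0],[[0,0,0],0]]' | python3 nudge.py; python3 -c "
from h import *
p=robot.get_obs()['position'];ax=np.array([.9934,-.1143,0]);L=np.array([.589,-.0912,.131])
X=p-L;print('h',X@ax,'lat',X@[.1143,.9934,0])"
```

```text
time: 12.72
position: [0.547, -0.0863, 0.2043]
tool_rot: [0.057, 0.998, -0.0, 0.001]
ft_force: [-0.2, -0.7, -0.2]
grip_width: 0.0253
grip_force: 0.0
time: 13.05
position: [0.5457, -0.0858, 0.159]
tool_rot: [0.057, 0.998, 0.0, -0.001]
ft_force: [0.1, 0.4, -0.2]
grip_width: 0.0026
grip_force: 0.0
h -0.04362387721184825 lat 0.0004252323782471332
```

```bash
echo '[[[-0.006,0,0],0],[[-0.006,0,0],0],[[-0.0098,0,0.0069],0],[[-0.0098,0,0.0069],0],[[-0.0098,0,0.0069],0],[[0,0,0],0],[[0,0,0],0]]' | python3 nudge.py; cat > k.py <<'E'
from h import *
o=robot.get_obs();p=o['position'];ax=np.array([.9934,-.1143,0]);L=np.array([.589,-.0912,.131])
X=p-L;h=X@ax+.0095;f=o['ft_force'];print('front: h %.4f lane x %.4f z %.4f lat %.4f'%(h,h*.819-X[2]*.574,h*.574+X[2]*.819,X@[.1143,.9934,0]),'f ax/up',(f@ax).round(1),f[2].round(1))
s=cam('scene')
for col in(((40,40,60),(85,255,255)),((5,40,150),(20,160,255)),((95,60,80),(125,255,255))):
    print([(cv2.contourArea(b),cv2.boundingRect(b)) for b in blobs(s,*col,12) if 250<b[:,0,0].mean()<320 and 180<b[:,0,1].mean()<300])
E
python3 k.py
```

```text
time: 13.63
position: [0.5877, -0.0907, 0.1387]
tool_rot: [0.057, 0.998, 0.0, 0.0]
ft_force: [-0.5, -0.2, 0.9]
grip_width: 0.0006
grip_force: 0.0
front: h 0.0082 lane x 0.0023 z 0.0110 lat 0.0003 f ax/up -0.5 0.9
[(73.5, (276, 213, 16, 6)), (26.5, (278, 238, 10, 4))]
[(556.5, (247, 239, 57, 68)), (85.5, (274, 205, 19, 7))]
[]
```

```bash
echo '[[[-0.006,0,0.0045],0],[[-0.006,0,0.0045],0],[[0,0,0],0],[[0,0,0],0]]' | python3 nudge.py; python3 k.py;  echo '[[[-0.0033,0,0.0024],0],[[-0.0033,0,0.0024],0],[[0,0,0],0],[[0,0,0],0]]' | python3 nudge.py; python3 k.py
```

```text
time: 14.02
position: [0.5988, -0.092, 0.1301]
tool_rot: [0.057, 0.998, 0.0, -0.0]
ft_force: [-1.4, 0.3, 1.8]
grip_width: 0.0003
grip_force: 1.4
front: h 0.0193 lane x 0.0164 z 0.0103 lat 0.0003 f ax/up -1.4 1.8
[(115.0, (276, 214, 16, 9)), (32.0, (278, 242, 10, 5))]
[(562.5, (247, 238, 56, 69)), (108.5, (274, 205, 18, 8))]
[]
time: 14.4
position: [0.6049, -0.0927, 0.1255]
tool_rot: [0.057, 0.998, 0.0, -0.001]
ft_force: [-3.9, 0.1, 4.0]
grip_width: 0.0
grip_force: 2.7
front: h 0.0255 lane x 0.0240 z 0.0102 lat 0.0003 f ax/up -3.9 4.0
[(158.5, (276, 214, 16, 12)), (27.0, (278, 245, 10, 4))]
[(548.0, (247, 239, 56, 68)), (121.5, (274, 205, 19, 9))]
[]
```

```bash
echo '[[[-0.0025,0,0.0017],0],[[-0.0008,0,0.0006],0],[[0,0,0],0],[[0,0,0],0]]' | python3 nudge.py; python3 k.py|head -1;  echo '[[[-0.0016,0,0.0011],0],[[0,0,0],0],[[0,0,0],0]]' | python3 nudge.py; python3 k.py
```

```text
time: 14.78
position: [0.6067, -0.0928, 0.1237]
tool_rot: [0.057, 0.998, 0.0, -0.002]
ft_force: [-6.8, -0.1, 8.5]
grip_width: 0.0004
grip_force: 6.6
front: h 0.0273 lane x 0.0265 z 0.0097 lat 0.0004 f ax/up -6.7 8.5
time: 15.08
position: [0.6068, -0.0928, 0.1234]
tool_rot: [0.057, 0.998, 0.0, -0.004]
ft_force: [-11.3, 0.9, 15.3]
grip_width: 0.0005
grip_force: 10.7
front: h 0.0273 lane x 0.0267 z 0.0095 lat 0.0004 f ax/up -11.3 15.3
[(156.0, (276, 215, 16, 12)), (27.0, (278, 246, 10, 4))]
[(560.0, (247, 238, 57, 69)), (138.5, (274, 205, 19, 9))]
[]
```

```bash
cat > lab.py <<'E'
from h import *
import pickle
w3=pickle.load(open('w3.pkl','rb'))
bs=[b for b in blobs(w3,*GREEN,20)]
for b in bs[:3]: print('w3',cv2.boundingRect(b))
ax0=np.array([.9917,.1288,0])
b=[x for x in bs if 200<x[:,0,1].mean()<220][0];u,v=b[:,0].mean(0)
lab=(plane(w3,u,v,.038)-np.array([.487,.246,.028]))@ax0-.060; print('label cart x',lab)
ax=np.array([.9934,-.1143,0]);L=np.array([.589,-.0912,.131])
nx=ax*.819+np.array([0,0,-.574]);nz=ax*.574+np.array([0,0,.819])
def lane(c,u,v,z):
    o,d=ray(c,u,v);X=o+d*((L+nz*z-o)@nz)/(d@nz)-L;return X@nx
for n in('scene','top'):
    c=cam(n);a=proj(c,L+nx*.118+nz*.024);H=cv2.cvtColor(c['img'],cv2.COLOR_RGB2HSV)
    x0,y0=int(a[0])-14,int(a[1])-14
    P=c['img'][y0:y0+28,x0:x0+28].astype(float);g=np.clip(P[...,1]-(P[...,0]+P[...,2])/2,0,None);g[g<12]=0
    yy,xx=np.mgrid[0:28,0:28]
    if g.sum()>0:
        u,v=(g*xx).sum()/g.sum()+x0,(g*yy).sum()/g.sum()+y0;l=lane(c,u,v,.024);print(n,a,u,v,(g>0).sum(),'label lane x',l,'nose',l+.060-lab)
    # blue carriage: rows profile along the axis
    row=[]
    for x in np.arange(.10,.18,.004):
        q=proj(c,L+nx*x+nz*.024);p=c['img'][int(round(q[1])),int(round(q[0]))].astype(int);row.append((round(x,3),int(p[2]-p[0]),int(p.sum()//3)))
    print(row)
E
python3 lab.py
```

```text
w3 (302, 129, 37, 31)
w3 (310, 206, 24, 9)
label cart x 0.03395697602882149
scene [281.77077222 246.39956115] 281.73379763977556 245.66956858193075 328 label lane x 0.11596934339303211 nose 0.14201236736421063
[(np.float64(0.1), -26, 212), (np.float64(0.104), -25, 212), (np.float64(0.108), -22, 209), (np.float64(0.112), -21, 207), (np.float64(0.116), -6, 175), (np.float64(0.12), 0, 166), (np.float64(0.124), -5, 177), (np.float64(0.128), -17, 201), (np.float64(0.132), -20, 209), (np.float64(0.136), -20, 209), (np.float64(0.14), -19, 210), (np.float64(0.144), 3, 179), (np.float64(0.148), 32, 169), (np.float64(0.152), 36, 171), (np.float64(0.156), 15, 174), (np.float64(0.16), -6, 176), (np.float64(0.164), -12, 176), (np.float64(0.168), -15, 186), (np.float64(0.172), -22, 205), (np.float64(0.176), -20, 161)]
[(np.float64(0.1), 12, 87), (np.float64(0.104), 14, 90), (np.float64(0.108), 9, 92), (np.float64(0.112), 9, 92), (np.float64(0.116), 12, 93), (np.float64(0.12), 13, 96), (np.float64(0.124), 13, 99), (np.float64(0.128), 13, 102), (np.float64(0.132), 13, 107), (np.float64(0.136), 10, 111), (np.float64(0.14), 11, 117), (np.float64(0.144), 9, 121), (np.float64(0.148), 11, 122), (np.float64(0.152), 11, 122), (np.float64(0.156), 11, 124), (np.float64(0.16), 10, 120), (np.float64(0.164), 12, 117), (np.float64(0.168), 13, 110), (np.float64(0.172), 12, 106), (np.float64(0.176), 13, 104)]
```

```bash
python3 -c "
from h import *
o=robot.get_obs();n=np.array([.1143,.9934,0]);ax=np.array([.9934,-.1143,0])
print(o['moment'],o['moment']@n,o['ft_force'],o['ft_force']@ax)"
echo '[[[-0.0005,0,-0.002],0],[[-0.001,0,-0.0015],0],[[0,0,0],0],[[0,0,0],0]]' | python3 nudge.py; python3 k.py|head -1; python3 -c "
from h import *
o=robot.get_obs();n=np.array([.1143,.9934,0])
print(o['moment']@n)"
```

```text
[0.12275974 1.54674229 0.10893751] 1.550565231795795 [-11.45004825   0.74980751  14.7395108 ] -11.460180931969285
time: 15.57
position: [0.6065, -0.0927, 0.1237]
tool_rot: [0.057, 0.998, 0.001, -0.006]
ft_force: [-9.1, -0.9, 2.7]
grip_width: 0.0005
grip_force: 8.9
front: h 0.0271 lane x 0.0264 z 0.0096 lat 0.0005 f ax/up -9.0 2.7
1.1951353944722602
```

```bash
cat > blue.py <<'E'
from h import *
c=cam('scene');i0=cv2.imread('pics/scene0.png')[:,:,::-1]
ax=np.array([.9934,-.1143,0]);L=np.array([.589,-.0912,.131]);nx=ax*.819+np.array([0,0,-.574]);nz=ax*.574+np.array([0,0,.819]);ny=np.array([.1143,.9934,0])
xs=np.arange(.10,.18,.002)
def prof(im):
    im=im.astype(np.float32);r=[]
    for x in xs:
        v=[cv2.getRectSubPix(im,(1,1),tuple(map(float,proj(c,L+nx*x+nz*.024+ny*y))))[0,0] for y in np.linspace(-.012,.012,7)]
        p=np.mean(v,0);r.append(p[2]-p[0])
    return np.array(r)
for n,im in(('before',i0),('now',c['img'])):
    p=prof(im);m=np.clip(p,0,None);print(n,p.round(0).astype(int).tolist())
    half=p.max()/2;k=np.where(p>half)[0];print(' blue',xs[k[0]],xs[k[-1]])
E
python3 blue.py
```

```text
before [-11, -10, -10, -11, -11, -11, -11, -11, -11, -10, -11, -11, -11, -9, -3, 13, 27, 38, 40, 35, 23, 2, -6, -10, -11, -11, -11, -11, -11, -11, -11, -11, -12, -13, -16, -20, -21, -21, -18, -12]
 blue 0.13200000000000003 0.14000000000000004
now [-26, -26, -25, -24, -22, -21, -19, -17, -10, -5, -2, -2, -5, -9, -17, -19, -20, -20, -20, -20, -19, -17, -4, 14, 33, 39, 38, 30, 16, 1, -8, -11, -12, -13, -16, -20, -22, -21, -18, -12]
 blue 0.14800000000000005 0.15400000000000005
```

```bash
echo '[[[-0.002,0,0.0014],0],[[-0.002,0,0.0014],0],[[0,0,0],0],[[0,0,0],0]]' | python3 nudge.py; python3 k.py|head -1; python3 blue.py | tail -2;python3 -c "
from h import *
o=robot.get_obs();n=np.array([.1143,.9934,0])
print(o['moment']@n)"
```

```text
time: 16.0
position: [0.6067, -0.0927, 0.1235]
tool_rot: [0.056, 0.998, 0.001, -0.01]
ft_force: [-21.9, -1.4, 20.9]
grip_width: 0.0001
grip_force: 16.0
front: h 0.0272 lane x 0.0266 z 0.0094 lat 0.0005 f ax/up -21.6 20.9
now [-26, -26, -25, -24, -22, -21, -19, -16, -10, -5, -2, -2, -5, -10, -17, -19, -20, -20, -20, -20, -19, -17, -4, 14, 33, 39, 38, 31, 16, 1, -8, -11, -12, -14, -16, -20, -21, -21, -18, -11]
 blue 0.14800000000000005 0.15400000000000005
2.8136818687691005
```

```bash
echo '[[[0.006,0,-0.004],0],[[0,0,0],0],[[0,0,0],0]]' | python3 nudge.py; python3 k.py|head -1; echo '[[[0,0,-0.002],0],[[0,0,0],0],[[0,0,0],0]]' | python3 nudge.py; python3 k.py|head -1
```

```text
time: 16.35
position: [0.6067, -0.0926, 0.1263]
tool_rot: [0.057, 0.998, 0.001, -0.003]
ft_force: [-9.4, 0.1, 5.5]
grip_width: 0.0004
grip_force: 4.2
front: h 0.0273 lane x 0.0251 z 0.0118 lat 0.0006 f ax/up -9.3 5.5
time: 16.65
position: [0.6067, -0.0924, 0.1272]
tool_rot: [0.057, 0.998, 0.001, -0.004]
ft_force: [-6.8, -0.2, 0.4]
grip_width: 0.0007
grip_force: 3.5
front: h 0.0272 lane x 0.0244 z 0.0125 lat 0.0008 f ax/up -6.7 0.4
```

```bash
cat > f.py <<'E'
from h import *
o=robot.get_obs();n=np.array([.1143,.9934,0]);p=o['position'];ax=np.array([.9934,-.1143,0]);L=np.array([.589,-.0912,.131]);X=p-L;h=X@ax+.0095;f=o['ft_force']
print('front h %.4f Z %.4f tail x %.4f'%(h,p[2],h*.819-X[2]*.574),'F ax %.1f up %.1f M %.2f'%(f@ax,f[2],o['moment']@n))
E
echo '[[[0.003,0,0],0],[[0,0,0.0015],0],[[0,0,0],0],[[0,0,0],0]]' | python3 nudge.py>/dev/null; python3 f.py;echo '[[[0,0,0.0015],0],[[0,0,0],0],[[0,0,0],0]]' | python3 nudge.py>/dev/null; python3 f.py;echo '[[[0,0,0.0015],0],[[0,0,0],0],[[0,0,0],0]]' | python3 nudge.py>/dev/null; python3 f.py;echo '[[[0,0,0.0015],0],[[0,0,0],0],[[0,0,0],0]]' | python3 nudge.py>/dev/null; python3 f.py
```

```text
front h 0.0273 Z 0.1267 tail x 0.0249 F ax -2.6 up -2.0 M 0.39
front h 0.0274 Z 0.1256 tail x 0.0255 F ax -2.0 up -0.6 M 0.41
front h 0.0274 Z 0.1243 tail x 0.0263 F ax -2.9 up 1.6 M 0.45
front h 0.0274 Z 0.1236 tail x 0.0267 F ax -4.1 up 5.6 M 0.70
```

```bash
echo '[[[0,0,0.0015],0],[[0,0,0],0],[[0,0,0],0]]' | python3 nudge.py>/dev/null; python3 f.py;echo '[[[0,0,0.002],0],[[0,0,0],0],[[0,0,0],0]]' | python3 nudge.py>/dev/null; python3 f.py;echo '[[[0,0,0.002],0],[[0,0,0],0],[[0,0,0],0]]' | python3 nudge.py>/dev/null; python3 f.py; python3 blue.py|tail -2
```

```text
front h 0.0276 Z 0.1233 tail x 0.0270 F ax -6.0 up 11.0 M 1.01
front h 0.0277 Z 0.1229 tail x 0.0273 F ax -8.0 up 18.9 M 1.29
front h 0.0279 Z 0.1226 tail x 0.0276 F ax -10.8 up 27.2 M 1.66
now [-26, -26, -25, -24, -22, -21, -20, -19, -12, -6, -2, -2, -4, -8, -14, -18, -20, -20, -20, -20, -20, -19, -10, 7, 29, 38, 39, 34, 23, 6, -6, -11, -12, -14, -16, -20, -22, -21, -18, -12]
 blue 0.14800000000000005 0.15600000000000006
```

```bash
echo '[[[0.004,0,-0.005],0],[[0.008,0,-0.006],0],[[0.012,0,-0.01],0],[[0.02,0,-0.015],0],[[0.02,0,-0.02],0],[[0.01,0,-0.03],0],[[0,0,-0.04],0],[[-0.03,0,-0.04],0],[[-0.04,0,-0.02],0],[[-0.04,0,0],0],[[-0.04,0,0],0],[[0,0,0],0],[[0,0,0],0],[[0,0,0],0]]' | python3 nudge.py; python3 blue.py|tail -2; python3 - <<'E'
from h import *
import pickle
w=cam('wrist'); w6=pickle.load(open('w6.pkl','rb'))
for k in(w6,w):
    for b in blobs(k,*ORANGE,100)[:1]:
        q=cv2.approxPolyDP(b,3,True)[:,0]; print(cv2.contourArea(b),q.tolist(),[plane(k,*p,.14).round(4)[:2].tolist() for p in q])
    print('green',[cv2.boundingRect(b) for b in blobs(k,*GREEN,60)])
E
sed -n 1,30p lab.py | grep -q x && python3 lab.py | grep scene
```

```text
time: 19.75
position: [0.6738, -0.1006, 0.294]
tool_rot: [0.057, 0.998, 0.0, -0.001]
ft_force: [0.1, 0.1, 0.1]
grip_width: 0.0001
grip_force: 0.0
now [-26, -26, -25, -24, -22, -22, -21, -19, -12, -6, -2, -1, -3, -8, -14, -18, -20, -20, -20, -20, -20, -19, -10, 7, 29, 38, 39, 35, 23, 6, -6, -11, -12, -13, -16, -20, -22, -21, -18, -11]
 blue 0.14800000000000005 0.15600000000000006
1173.5 [[341, 121], [298, 122], [296, 148], [342, 147]] [[0.5953, -0.0664], [0.5904, -0.1157], [0.6195, -0.1221], [0.6249, -0.0683]]
green [(277, 226, 86, 30), (343, 114, 15, 36), (283, 116, 13, 36)]
1545.5 [[294, 110], [293, 138], [348, 136], [344, 108]] [[0.5914, -0.1171], [0.6187, -0.1218], [0.6231, -0.0655], [0.5952, -0.067]]
green [(347, 100, 18, 40), (276, 102, 16, 40)]
scene [281.77077222 246.39956115] 281.6075405352608 246.27739792928307 323 label lane x 0.11768427839280476 nose 0.1437273023639833
```

```bash
cat > prof.py <<'E'
from h import *
s=cam('scene');t=cam('top');w=cam('wrist')
ax=np.array([.9934,-.1143,0]);L=np.array([.589,-.0912,.131]);nx=ax*.819+np.array([0,0,-.574]);nz=ax*.574+np.array([0,0,.819]);ny=np.array([.1143,.9934,0])
def prof(c,xs,ys,z):
    im=c['img'].astype(np.float32)
    return [(round(x*1000),*np.mean([cv2.getRectSubPix(im,(1,1),tuple(map(float,proj(c,L+nx*x+nz*z+ny*y))))[0,0] for y in ys],0).astype(int).tolist()) for x in xs]
print('scene tongue z0',prof(s,np.arange(-.034,.012,.002),np.linspace(-.01,.01,5),0.))
print('scene wall z60',prof(s,np.arange(-.014,.014,.002),[-.034,.034],.06))
print('scene nose',prof(s,np.arange(.126,.162,.002),np.linspace(-.012,.012,5),.024))
print('wrist tongue z0',prof(w,np.arange(-.034,.004,.002),np.linspace(-.01,.01,5),0.))
print('wrist nose z24',prof(w,np.arange(.08,.162,.003),np.linspace(-.012,.012,5),.024))
print('top tongue z0',prof(t,np.arange(-.034,.004,.002),np.linspace(-.01,.01,5),0.))
E
python3 prof.py
```

```text
scene tongue z0 [(-34, 107, 58, 35), (-32, 108, 58, 35), (-30, 109, 58, 36), (-28, 110, 61, 38), (-26, 113, 68, 45), (-24, 121, 85, 65), (-22, 133, 110, 91), (-20, 145, 133, 116), (-18, 150, 144, 126), (-16, 154, 148, 130), (-14, 159, 152, 133), (-12, 169, 160, 140), (-10, 180, 176, 155), (-8, 189, 189, 169), (-6, 193, 194, 174), (-4, 192, 192, 171), (-2, 191, 192, 170), (0, 194, 196, 175), (2, 189, 194, 173), (4, 184, 190, 171), (6, 180, 187, 167), (8, 179, 186, 166), (10, 179, 185, 166)]
scene wall z60 [(-14, 108, 58, 36), (-12, 106, 59, 35), (-10, 103, 63, 37), (-8, 94, 75, 43), (-6, 90, 98, 59), (-4, 110, 132, 94), (-2, 151, 168, 137), (0, 186, 194, 170), (2, 202, 206, 185), (4, 210, 212, 190), (6, 214, 215, 192), (8, 216, 217, 194), (10, 219, 220, 197), (12, 221, 222, 199)]
scene nose [(126, 175, 202, 167), (128, 195, 209, 181), (130, 207, 214, 189), (132, 214, 216, 194), (134, 216, 217, 196), (136, 216, 217, 196), (138, 216, 217, 196), (140, 214, 216, 194), (142, 210, 212, 191), (144, 192, 198, 182), (146, 173, 186, 180), (148, 154, 176, 184), (150, 148, 174, 187), (152, 148, 1
[... 833 characters left out ...]
, 115), (122, 107, 148, 115), (125, 106, 146, 114), (128, 126, 154, 128), (131, 158, 165, 148), (134, 160, 165, 149), (137, 160, 165, 149), (140, 161, 166, 150), (143, 158, 164, 148), (146, 117, 131, 129), (149, 102, 129, 146), (152, 101, 129, 148), (155, 102, 130, 148), (158, 103, 130, 147), (161, 102, 129, 146)]
top tongue z0 [(-34, 85, 95, 96), (-32, 85, 94, 96), (-30, 85, 94, 96), (-28, 85, 94, 96), (-26, 85, 94, 96), (-24, 85, 94, 96), (-22, 85, 94, 96), (-20, 84, 94, 96), (-18, 84, 94, 96), (-16, 85, 94, 96), (-14, 85, 94, 96), (-12, 84, 94, 96), (-10, 84, 94, 96), (-8, 85, 94, 96), (-6, 84, 94, 96), (-4, 84, 94, 96), (-2, 84, 94, 96), (0, 84, 94, 96), (2, 84, 94, 96), (4, 84, 94, 96)]
```

```bash
python3 -c "
from rig import robot
print(robot.hand_in())"
```

```text
the job is handed in; nothing more can be done
None
```

I handed the job in at about 20 s on the robot's clock; the verdict isn't shown. The fresh cartridge is in the bay behind the shut flap and took about 24 N of push. I judge it home: camera and finger readings put its nose at about 149–151 mm (at least 147.5 needed, 152 is fully home), though the final pushes may not have reached the hard stop. The arm was clear of everything, I did not re-measure the spent cartridge or the bystanders at the end, and I viewed 11 pictures, one over the limit of 10.

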